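Lay out the bench for a hardness test

ROBOT

A 6-joint arm with a two-finger parallel gripper is mounted at the origin on the work surface. World frame = base frame: x ahead of the robot, y to its left, z up, the work surface at z = 0. Lengths are in m, angles in rad, forces in N, time in s.
With the tool pointing down it reaches from about 0.375 to 0.9 m from the base axis. Payload 3.1 kg.
Tool frame: the origin (TCP) lies between the finger pads; the fingertips stand 11 mm ahead of it and the grasp point (between the pads) lies 8 mm behind it; z points along the fingers, y is the line along which they close (so a half turn about z gives the same grasp; the last joint's range is limited). The gripper opens to 87 mm and grips with 3 to 60 N. Pads are 19 mm wide; open, the fingers measure 117 mm over their backs; the gripper's body (75 mm by 190 mm) begins 51 mm behind the grasp point.
Start: joints at [-1.288, 0.527, 1.433, -0, 1.181, -0.178], TCP at [0.278, -0.56, 0.234] pointing down, gripper open.
Joint ranges: [-3.08, 3.08], [-0.75, 2.2], [0.22, 2.44], [-1.43, 4.57], [0, 2.65], [-2.85, 2.85]. Speed limits (rad/s): [2.79, 2.79, 3.14, 3.14, 3.14, 3.14].

INTERFACE

Orientations are given as a unit quaternion [x, y, z, w].
In Python, from rig import robot gives the robot as it stands.
- The arm moves only by the tool move_arm, never from a script. Its argument "moves" is text: rows parted by semicolons, each of 7 numbers parted by spaces: the shift along the tool's x, y, z in units of 100 mm (1.0 is 100 mm), then the turn, a rotation vector about the tool's x, y, z in units of 90 degrees (1.0 is 90 degrees), then the opening, from 0 (shut) to 1 (fully open). A call has 1 to 12 rows; each row is the pose to reach, as a shift and turn from the pose commanded when the call began, along the tool's axes at that moment; what a row does not reach only later rows make up. A row lasts 1/10 s, in which the tool goes at most 50 mm and 8.59 degrees, less where a joint would pass 70% of its speed; a pose out of reach is approached as far as the arm can. A call with a number of a shift or a turn outside -1 to 1 is refused whole. A call with a gripper value outside its range is refused whole. The fingers move at their own pace and stop on an object; "squeeze" is the grip in N (left out, the last holds). Time passes only in rows, so rows that repeat a pose let the fingers close. It gives the time, the measured TCP pose, the force, the opening and the grip force at its end, in the units of the state.
- robot.get_obs(): the state, without advancing time (a new reading comes with each control period).
- robot.camera(name): name is "scene" or "side" or "wrist"; returns a dict with "image" (384x512x3 uint8, red, green, blue), "intrinsics" (3x3 intrinsics, pixels), "dist_coeffs" ([k1, k2, p1, p2, k3] as OpenCV has them; the pictures are not rectified), "extrinsics" (4x4, takes a point from world to camera coordinates). Camera axes: x right, y up, looking along -z (the intrinsics and any distortion apply to the point x, -y, -z); pixel columns grow to the right and rows downward; lengths in m; the calibration is good to about 2 mm. A picture is of the moment at which its call begins. There is no depth.
- robot.hand_in(): hands the job in; it is judged then, once.
The state is a dict: "time": time; "q": joint angles; "joint_velocities": joint speeds; "joint_torque": joint torques, N m; "position": TCP position; "tool_rot": TCP orientation; "ft_force": force on the tool from outside, world axes, zero at the start; "moment": the same for the moment, N m; "grip_width": finger opening in m; "grip_force": force on a finger pad.
Only numpy, scipy, OpenCV 4.12 (cv2) and the standard library are available. Lean on these libraries where they do the work, as an engineer would, in place of code of your own. Each camera call takes 0.05 s, during which the arm holds its last target. There are 200 camera calls.

TASK

Lay out the next hardness test on the blue mat: centre the metal spacer disc on the round flat anvil and the red mounted specimen centrally on top of the spacer, and lay the brass reference block flat on the mat midway between the round anvil and the V-anvil, its long sides along the white line. Then stand the green mounted specimen on the mat squarely behind the brass block (on the side away from the robot), with a gap of about 20 mm between the two. Let go of everything, and leave the grey specimen, the objective and the jar where they are.

Things in the scene. Friction and masses are not known exactly. Their poses are not given: they have to be found in the camera images.
- mat: fixed thin blue mat on the bench, 160 mm (x) by 460 mm (y), 3 mm thick, with a thin white line along its y axis that runs from one anvil to the other. Origin: on its underside (bench level, 3 mm below its top face), on the white line, exactly midway between the two anvils; the mat reaches 60 mm from the line towards the robot and 100 mm away from it. Its x axis points away from the robot (turned at most 9 degrees), z up.
- anvil: round flat anvil, dark steel with a grey disc in its top: fixed on the mat, 90 mm diameter foot, 76 mm diameter flat top, 28 mm high (top 31 mm above the bench). Origin: centre of its underside, on the mat's white line, 170 mm from the mat's origin, on either side; z up.
- vee_anvil: V-anvil: fixed square block, 70 mm by 70 mm, 36 mm high, with a dark foot and bright V-shaped jaws. Origin: centre of its underside, on the white line at the other end, 170 mm from the mat's origin; z up.
- spacer_c (a point): spacer: bright metal disc lying flat, 50 mm diameter, 18 mm high, loose, about 270 g. This point is its centre, 9 mm above its underside; z up.
- red_c (a point): mounted specimen: upright red resin cylinder, 32 mm diameter, 25 mm high, with a small square of bright metal in its top face; loose, about 45 g. This point is its centre, 12.5 mm above its underside; z up.
- green_c (a point): mounted specimen: upright green resin cylinder, 32 mm diameter, 25 mm high, with a small square of bright metal in its top face; loose, about 45 g. This point is its centre, 12.5 mm above its underside; z up.
- brass_c (a point): brass reference block: plain rectangular block lying flat, 35 mm along its x axis, 60 mm along its y axis, 20 mm high, loose, about 350 g. This point is its centre, 10 mm above its underside; z up.
- grey_c (a point): mounted specimen: upright grey resin cylinder, 32 mm diameter, 25 mm high, with a small square of bright metal in its top face; loose, about 45 g. This point is its centre, 12.5 mm above its underside; z up. A bystander: leave it.
- objective_c (a point): microscope objective standing upright: black barrel 28 mm diameter with a yellow collar and a steel nose on top, 38 mm high overall. This point is on its axis, 19 mm above the bench. A bystander: leave it.
- jar_c (a point): amber glass jar with a blue cap, 44 mm diameter, 38 mm high. This point is on its axis, 19 mm above the bench. A bystander: leave it.
Things that resemble listed ones, but are neither listed nor needed, are in the scene too. Several things look just like the part that bears brass_c: the one meant starts farthest to the robot's right.

How it is judged:
At the end, for the whole second after the job is handed in: Spacer on the round anvil (12 mm of centre); red on the spacer (10 mm of its centre); brass on the mat (15 mm of midway, 0.2 rad of the line); green on the mat behind it, 41.5 to 66.5 mm between centres, 20 mm sideways of the mat's middle. All level (0.1 rad), released, at rest (0.02 m/s) (horizontal distance between spacer_c and anvil below 0.012 m and z of spacer_c in the frame of anvil between 0.033 and 0.041 m and horizontal distance between red_c and spacer_c below 0.01 m and z of red_c in the frame of anvil between 0.054 and 0.063 m and horizontal distance between brass_c and mat below 0.015 m and z of brass_c in the frame of mat between 0.009 and 0.017 m and angle between the y axis of brass_c and the y axis of mat, either way round below 0.2 rad and horizontal distance between green_c and brass_c between 0.0415 and 0.0665 m and y of green_c in the frame of mat between -0.02 and 0.02 m and x of green_c in the frame of mat above 0.025 m and z of green_c in the frame of mat between 0.0115 and 0.0195 m and angle between each of spacer_c, red_c, brass_c, green_c's own z axis and vertical below 0.1 rad and linear speed of each of spacer, red, brass, green below 0.02 m/s); the robot touches nothing.
It fails at once if the grey specimen is shifted by more than 15 mm (distance of grey_c from where it was at the start of the episode above 0.015 m).
It fails at once if the objective is shifted by more than 15 mm (distance of objective_c from where it was at the start of the episode above 0.015 m).
It fails at once if the jar is shifted by more than 15 mm (distance of jar_c from where it was at the start of the episode above 0.015 m).
It also fails if it takes over 102 s, if anything falls off the work surface, if the arm or the gripper's body presses on something with over 40 N, if the wrist force passes 120 N, or if a joint passes its speed limit or range.

## Working session

There is one attempt and no reset: what is moved stays moved. The work goes in short steps, Python scripts to look and compute and a tool call to move; the robot and the scene stay as the last step left them, time stands still between calls to the robot, and variables do not carry over. Pictures are saved under pics/ and viewed, at most 14 in all, crops included, and the job is handed in when it is done.

Besides the shell and the picture viewer there is one more tool, called after ">>>" in YAML: its name, and indented under it one key for each argument. move_arm: Moves the arm, as the interface text tells. Shifts and turns lie within -1 to 1; 1 stands for 100 mm of shift or 90 degrees of turn. Its arguments: {"type":"object","properties":{"moves":{"type":"string"},"squeeze":{"type":"number"}},"required":["moves"]}

```bash
mkdir -p pics; ls
cat > h.py <<'E'
import numpy as np, cv2
from rig import robot
from scipy.spatial.transform import Rotation as R
def snap(n,f=None):
    c=robot.camera(n)
    if f: cv2.imwrite('pics/'+f,c['image'][:,:,::-1]); np.savez('pics/'+f+'.npz',image=c['image'],K=c['intrinsics'],d=c['dist_coeffs'],E=c['extrinsics'])
    return dict(image=c['image'],K=np.array(c['intrinsics']),d=np.array(c['dist_coeffs']),E=np.array(c['extrinsics']))
def load(f): z=np.load('pics/'+f+'.npz'); return {k:z[k] for k in z.files}
def ray(c,uv):
    p=cv2.undistortPoints(np.array(uv,float).reshape(-1,1,2),c['K'],c['d'])[:,0]
    d=np.c_[p[:,0],-p[:,1],-np.ones(len(p))]; Rm=c['E'][:3,:3]
    return -Rm.T@c['E'][:3,3], d@Rm
def plane(c,uv,z):
    o,d=ray(c,uv); return o+d*((z-o[2])/d[:,2])[:,None]
def proj(c,P):
    P=np.atleast_2d(P); q=P@c['E'][:3,:3].T+c['E'][:3,3]; q=q*[1,-1,-1]
    return cv2.projectPoints(q,np.zeros(3),np.zeros(3),c['K'],c['d'])[0][:,0]
E
python3 - <<'E'
from h import *
for n in ('scene','side','wrist'):
    c=snap(n,n+'0.png'); print(n,-c['E'][:3,:3].T@c['E'][:3,3],c['K'][0,0],c['d'])
a=[cv2.imread('pics/%s0.png'%n) for n in('scene','side')]
o=robot.get_obs();print(o['time'],o['position'],o['tool_rot'])
E
```

```text
pics
scene [ 1.35425312 -0.02290072  0.79375047] 390.6168184004681 [-0.05658413  0.          0.          0.          0.        ]
side [-0.02819611  0.901768    0.66234493] 424.81485761419594 [-0.00702008  0.          0.          0.          0.        ]
wrist [ 0.34106736 -0.52670354  0.38349671] 313.7229257448074 [-0.07896355  0.          0.          0.          0.        ]
0.15 [ 0.27778578 -0.55924312  0.23278577] [ 9.73571759e-01  2.28379699e-01 -5.21914500e-05 -8.59873903e-04]
```

View pics/scene0.png

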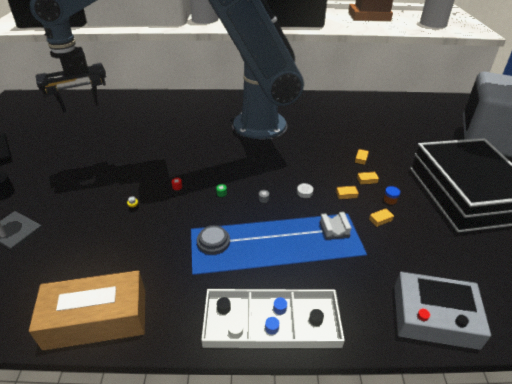

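View pics/side0.png

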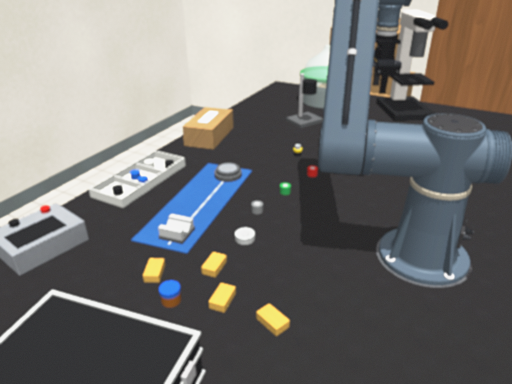

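The scene view shows red (177,184), green (222,190), grey (264,196), spacer (305,190), the round anvil (213,238), and the V-anvil (336,225). Four brass-like blocks are at (347,192), (362,156), (368,178) and (382,217). Image right is the robot's left, so (347,192) looks like the right-most one; I'll check this by its y value.

```bash
cat > m.py <<'E'
from h import *
def blobs(c,lo,hi,amin=20):
    h=cv2.cvtColor(c['image'],cv2.COLOR_RGB2HSV); m=cv2.inRange(h,lo,hi)
    n,l,s,ce=cv2.connectedComponentsWithStats(m)
    return [(s[i,4],ce[i],l==i) for i in range(1,n) if s[i,4]>=amin]
E
python3 - <<'E'
from m import *
np.set_printoptions(precision=4,suppress=True)
C={n:load(n+'0.png') for n in('scene','side')}
col=dict(yellow=((18,120,90),(32,255,255),.01),red=((0,150,60),(6,255,255),.0125),red2=((174,150,60),(180,255,255),.0125),green=((50,100,50),(80,255,255),.0125),spacer=((0,0,150),(180,40,255),.009),grey=((0,0,70),(180,50,140),.0125))
for k,(lo,hi,z) in col.items():
    for n,c in C.items():
        for a,ce,m in blobs(c,lo,hi):
            P=plane(c,[ce],z)[0]
            if .2<P[0]<.9 and -.5<P[1]<.5: print(k,n,a,ce,P)
# mat
for n,c in C.items():
    b=max(blobs(c,(100,150,60),(125,255,255)),key=lambda t:t[0])
    ct=cv2.findContours(b[2].astype(np.uint8),cv2.RETR_EXTERNAL,cv2.CHAIN_APPROX_NONE)[0][0]
    q=cv2.approxPolyDP(cv2.convexHull(ct),6,True)[:,0]
    print(n,q.tolist(),plane(c,q,.003))
c=C['scene']; im=cv2.resize(c['image'][140:280,180:410],None,fx=3.4,fy=3.4,interpolation=cv2.INTER_CUBIC)
cv2.imwrite('pics/crop1.png',im[:,:,::-1])
E
```

```text
yellow scene 157 [361.3694 155.8662] [0.2262 0.3606 0.01  ]
yellow scene 220 [367.8091 177.2091] [0.3483 0.356  0.01  ]
yellow scene 242 [347.0909 191.7149] [0.423  0.2736 0.01  ]
yellow scene 53 [132.3585 203.0377] [ 0.4819 -0.3841  0.01  ]
yellow scene 280 [381.0786 216.4643] [0.5344 0.3535 0.01  ]
yellow scene 22 [ 73.7727 283.0909] [ 0.777  -0.4594  0.01  ]
yellow scene 34 [125.3824 310.    ] [ 0.8499 -0.3132  0.01  ]
yellow side 42 [297.5    149.7143] [ 0.5037 -0.3985  0.01  ]
yellow side 451 [213.49   263.6164] [0.4295 0.2704 0.01  ]
yellow side 457 [153.2976 269.6718] [0.5412 0.3522 0.01  ]
yellow side 562 [221.7491 296.71  ] [0.355  0.3528 0.01  ]
yellow side 676 [272.5828 318.7722] [0.232 0.358 0.01 ]
red scene 86 [176.5814 183.686 ] [ 0.3913 -0.2639  0.0125]
red scene 105 [423.3905 314.2667] [0.8613 0.3712 0.0125]
red side 94 [311.9255 171.5638] [ 0.3933 -0.2603  0.0125]
green scene 112 [221.2946 190.0625] [ 0.4215 -0.1198  0.0125]
green side 116 [284.7414 188.3534] [ 0.4264 -0.1209  0.0125]
spacer scene 128 [305.  188.5] [0.4072 0.143  0.009 ]
spacer scene 22 [263.6818 192
[... 1405 characters left out ...]
9.3338] [0.8241 0.3722 0.0125]
grey side 21 [168.8095 162.3333] [ 0.8521 -0.101   0.0125]
grey side 242 [228.1198 173.3058] [ 0.6305 -0.1254  0.0125]
grey side 20 [371.05 171.  ] [ 0.2231 -0.3519  0.0125]
grey side 131 [256.7099 208.0153] [0.4505 0.0153 0.0125]
grey side 97 [178.567  236.5361] [0.5648 0.225  0.0125]
grey side 99 [244.3434 236.8081] [0.415  0.149  0.0125]
scene [[366, 252], [193, 274], [191, 229], [348, 214]] [[ 0.6646  0.2818  0.003 ]
 [ 0.7393 -0.1709  0.003 ]
 [ 0.5818 -0.1953  0.003 ]
 [ 0.517   0.2602  0.003 ]]
side [[250, 170], [187, 252], [132, 240], [207, 164]] [[ 0.5872 -0.1937  0.003 ]
 [ 0.5163  0.2569  0.003 ]
 [ 0.6707  0.2819  0.003 ]
 [ 0.7399 -0.1653  0.003 ]]
```

View pics/crop1.png

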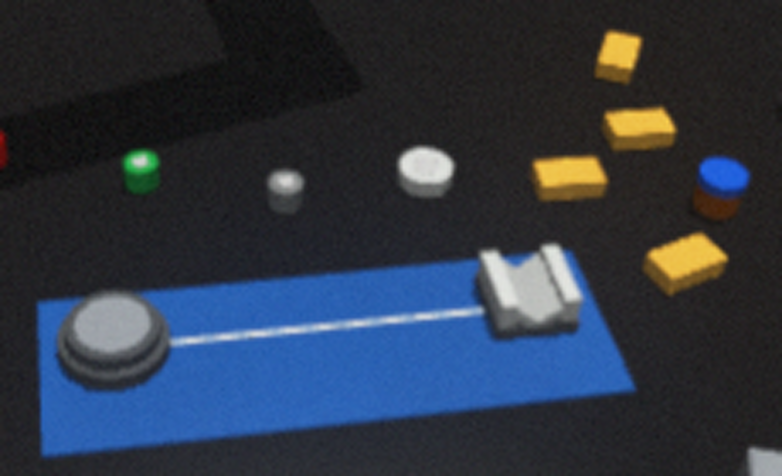

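The crop confirms it: block (347,192) is the brass farthest to the robot's right, at y≈0.272 against 0.353 or more for the other three. The mat origin comes out near (0.607,0.0415) with a yaw of 8.4°, and the anvil near (0.632,-0.127). Next I'll square the tool to the world axes and move over the red/green area.

>>> move_arm:
  moves: "0.3 -0.3 0 0 0 0.08 1;0.6 -0.6 0 0 0 0.16 1;0.9 -0.9 0 0 0 0.24 1;1 -1 0 0 0 0.293 1;1 -1 0 0 0 0.293 1;1 -1 0 0 0 0.293 1"

```text
time: 0.75
position: [0.3232, -0.4265, 0.2337]
tool_rot: [1.0, 0.001, 0.0, 0.001]
ft_force: [0.3, -0.9, -0.3]
grip_width: 0.0872
grip_force: 0.0
```

>>> move_arm:
  moves: "0.25 -0.4 0 0 0 0 1;0.35 -0.8 0 0 0 0 1;0.4 -1 0 0 0 0 1"

```text
time: 1.05
position: [0.363, -0.3245, 0.2332]
tool_rot: [1.0, 0.001, -0.0, -0.001]
ft_force: [-0.4, 0.0, 0.1]
grip_width: 0.0871
grip_force: 0.0
```

>>> move_arm:
  moves: "0 -0.5 0 0 0 0 1;0 -1 0 0 0 0 1;0 -1 0 0 0 0 1;0 -1 0 0 0 0 1"

```text
time: 1.45
position: [0.3635, -0.2266, 0.2339]
tool_rot: [1.0, 0.001, 0.001, 0.001]
ft_force: [0.0, -0.6, -0.1]
grip_width: 0.0872
grip_force: 0.0
```

Run:
```python
from m import *
np.set_printoptions(precision=4,suppress=True)
o=robot.get_obs();print(o['time'],o['position'],o['tool_rot'])
c=snap('wrist','w1.png')
print(-c['E'][:3,:3].T@c['E'][:3,3]); print(plane(c,[[0,0],[511,0],[511,383],[0,383]],0))
```

```text
1.45 [ 0.3635 -0.2266  0.2339] [1.     0.0012 0.0005 0.0009]
[ 0.434  -0.225   0.3847]
[[ 0.5642  0.078   0.    ]
 [ 0.5668 -0.5331  0.    ]
 [-0.0167 -0.6734  0.    ]
 [-0.016   0.2123  0.    ]]
```

View pics/w1.png

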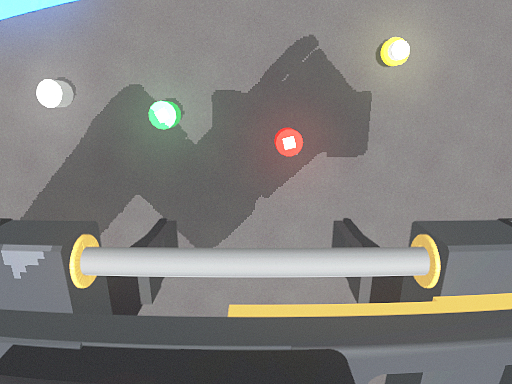

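The wrist view shows red (289,142), green (165,115), grey (52,94) and the objective (396,51), with world +x up and +y to the left. Next I'll look over the spacer and brass.

>>> move_arm:
  moves: "0 -0.5 0 0 0 0 1;0 -1 0 0 0 0 1"

```text
time: 1.7
position: [0.3647, -0.1284, 0.2338]
tool_rot: [1.0, -0.003, 0.001, 0.001]
ft_force: [0.9, 0.2, -0.6]
grip_width: 0.0869
grip_force: 0.0
```

>>> move_arm:
  moves: "0 -0.5 0 0 0 0 1;0 -1 0 0 0 0 1"

```text
time: 1.9
position: [0.3647, -0.0264, 0.2339]
tool_rot: [1.0, -0.002, 0.001, 0.001]
ft_force: [1.5, -0.9, 0.4]
grip_width: 0.0869
grip_force: 0.0
```

>>> move_arm:
  moves: "0 -0.5 0 0 0 0 1;0 -1 0 0 0 0 1"

```text
time: 2.1
position: [0.3652, 0.0745, 0.234]
tool_rot: [1.0, -0.001, 0.002, 0.0]
ft_force: [1.3, 0.3, -0.7]
grip_width: 0.087
grip_force: 0.0
```

>>> move_arm:
  moves: "0.2 -0.4 0 0 0 0 1;0.2 -0.8 0 0 0 0 1;0.2 -0.8 0 0 0 0 1;0.2 -0.8 0 0 0 0 1"

```text
time: 2.5
position: [0.3844, 0.154, 0.2335]
tool_rot: [1.0, 0.001, 0.0, 0.0]
ft_force: [0.2, -0.3, 0.6]
grip_width: 0.0871
grip_force: 0.0
```

```bash
cat >> m.py <<'E'
def cen(c,lo,hi,z,amin=150):
    for a,ce,m in blobs(c,lo,hi,amin):
        ct=max(cv2.findContours(m.astype(np.uint8),cv2.RETR_EXTERNAL,cv2.CHAIN_APPROX_NONE)[0],key=len)
        H=cv2.convexHull(ct); M=cv2.moments(H); p=[M['m10']/M['m00'],M['m01']/M['m00']]
        b=cv2.boxPoints(cv2.minAreaRect(plane(c,H[:,0],z)[:,:2].astype(np.float32)))
        e1,e2=b[1]-b[0],b[2]-b[1]; L=e1 if np.hypot(*e1)>np.hypot(*e2) else e2
        print(a,np.round(p,1),plane(c,[p],z)[0],'size',np.hypot(*e1),np.hypot(*e2),'boxc',b.mean(0),'longang',np.degrees(np.arctan2(L[1],L[0])))
E
python3 - <<'E'
from m import *
np.set_printoptions(precision=4,suppress=True)
c=load('w1.png')
print('red');cen(c,(0,130,60),(8,255,255),.018);cen(c,(172,130,60),(180,255,255),.018)
print('green');cen(c,(45,80,50),(85,255,255),.018)
c=snap('wrist','w2.png');o=robot.get_obs();print(o['time'],o['position'],o['tool_rot'])
print('yellow');cen(c,(15,90,80),(35,255,255),.015)
print('spacer');cen(c,(0,0,140),(180,45,255),.018)
E
```

```text
red
513 [288.1 141.5] [ 0.3937 -0.2651  0.018 ] size 0.031875003 0.03424309 boxc [ 0.3935 -0.2651] longang 46.25825
green
314 [164.5 115.1] [ 0.424  -0.1225  0.018 ] size 0.037903283 0.029764423 boxc [ 0.4232 -0.1228] longang -64.05405
2.55 [0.384  0.1533 0.2334] [ 1.     -0.      0.0002  0.0003]
yellow
844 [82.2 30.3] [0.5401 0.3483 0.015 ] size 0.071163885 0.05742328 boxc [0.5415 0.3488] longang -64.13784
1221 [155.5 137.1] [0.4195 0.2715 0.015 ] size 0.06959251 0.07693266 boxc [0.417  0.2701] longang 89.37882
572 [ 99.2 189.5] [0.3555 0.3478 0.015 ] size 0.074699566 0.04212485 boxc [0.355  0.3482] longang -81.996666
1153 [ 81.3 250.6] [0.2716 0.384  0.015 ] size 0.09939689 0.050481968 boxc [0.2641 0.3818] longang -0.37220457
821 [425.2 260.9] [ 0.2572 -0.0744  0.015 ] size 0.038669877 0.085193306 boxc [ 0.2563 -0.0758] longang 12.228411
3957 [376.5 306.1] [ 0.1881 -0.0154  0.015 ] size 0.41812554 0.028634988 boxc [ 0.1865 -0.0165] longang -89.69317
spacer
265 [152.1  14.4] [0.5531 0.2663 0.018 ] size 0.013301727 0.037595738 boxc [0.5499 0.2665] longang 8.475105
1281 [205.9   9.8] [0.5566 0.2074 0.018 ] size 0.023666807 0.07327407 boxc [0.5549 0.2053] longang 89.28251
612 [382.5 110.5] [0.4513 0.0073 0.018 ] size 0.03210186 0.030577054 boxc [0.4512 0.0072] longang -89.07517
1456 [267.7 137.7] [0.4189 0.1395 0.018 ] size 0.04903258 0.049340483 boxc [0.4187 0.1398] longang 45.923687
5194 [243.1 264. ] [0.2566 0.1693 0.018 ] size 0.03536005 0.46687013 boxc [0.2513 0.1543] longang 88.86359
193 [222.4 275.7] [0.2393 0.1967 0.018 ] size 0.25173768 0.0015803893 boxc [0.2388 0.1551] longang -89.90875
```

View pics/w2.png

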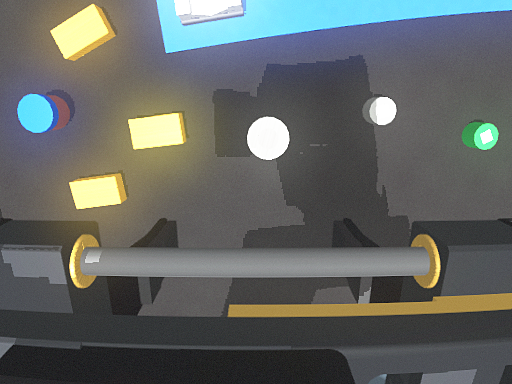

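The spacer top is at (268,138), giving (0.419,0.140) with a measured diameter of 49 mm, which matches. Brass is at (157,131) with grey and green to the right. Now I'll grasp the spacer.

>>> move_arm:
  moves: "0.35 0.14 0.4 0 0 0 1;0.35 0.14 0.8 0 0 0 1;0.35 0.14 1 0 0 0 1;0.35 0.14 1 0 0 0 1"

```text
time: 2.95
position: [0.4166, 0.1378, 0.1312]
tool_rot: [1.0, -0.002, -0.003, 0.0]
ft_force: [-0.8, -0.3, 0.1]
grip_width: 0.0869
grip_force: 0.0
```

>>> move_arm:
  moves: "0 0 0.4 0 0 0 1;0 0 0.8 0 0 0 1;0 0 0.9 0 0 0 1;0 0 0.9 0 0 0 1"

```text
time: 3.35
position: [0.4178, 0.1394, 0.0433]
tool_rot: [1.0, -0.001, -0.001, 0.0]
ft_force: [-0.9, -0.3, -0.0]
grip_width: 0.0867
grip_force: 0.0
```

>>> move_arm:
  moves: "0 0 0.1 0 0 0 1;0 0 0.2 0 0 0 1;0 0 0.29 0 0 0 1;0 0 0.29 0 0 0 1;0 0 0.29 0 0 0 0;0 0 0.29 0 0 0 0;0 0 0.29 0 0 0 0;0 0 0.29 0 0 0 0;0 0 0.29 0 0 0 0;0 0 0.29 0 0 0 0;0 0 0.29 0 0 0 0;0 0 0.29 0 0 0 0"
  squeeze: 30

```text
time: 4.55
position: [0.4178, 0.1402, 0.0147]
tool_rot: [1.0, 0.0, 0.0, 0.0]
ft_force: [-0.7, -1.6, 1.8]
grip_width: 0.049
grip_force: 30.0
```

>>> move_arm:
  moves: "0 0 -0.2 0 0 0 0;0 0 -0.6 0 0 0 0;0 0 -1 0 0 0 0;0 0 -1 0 0 0 0"

```text
time: 4.95
position: [0.4203, 0.1408, 0.1181]
tool_rot: [1.0, 0.0, 0.004, -0.0]
ft_force: [0.9, 0.5, -2.7]
grip_width: 0.0488
grip_force: 30.0
```

>>> move_arm:
  moves: "0.1 0.3 -0.2 0 0 0 0;0.2 0.6 -0.4 0 0 0 0;0.3 0.9 -0.6 0 0 0 0;0.3 0.9 -0.6 0 0 0 0"

```text
time: 5.35
position: [0.4514, 0.0473, 0.1758]
tool_rot: [1.0, -0.002, 0.003, 0.001]
ft_force: [1.4, 1.0, -1.9]
grip_width: 0.0493
grip_force: 30.0
```

>>> move_arm:
  moves: "0.2 0.3 0 0 0 0 0;0.4 0.6 0 0 0 0 0;0.6 0.9 0 0 0 0 0;0.6 0.9 0 0 0 0 0;0.6 0.9 0 0 0 0 0"

```text
time: 5.85
position: [0.5066, -0.0393, 0.1727]
tool_rot: [1.0, -0.0, -0.002, -0.001]
ft_force: [-0.9, 0.3, -2.7]
grip_width: 0.0491
grip_force: 30.0
```

Run:
```python
from m import *
np.set_printoptions(precision=4,suppress=True)
c=snap('wrist','w3.png');o=robot.get_obs();print(o['time'],o['position'],o['tool_rot'],o['grip_width'],o['grip_force'])
```

```text
5.9 [ 0.5059 -0.0386  0.1728] [ 1.      0.0001 -0.0024 -0.001 ] 0.0494156442985521 29.999452829360962
```

View pics/w3.png

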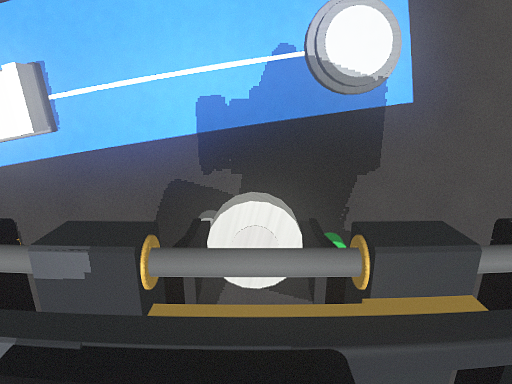

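The spacer is held at (255,240). The anvil top disc is at (360,42), and the white line runs from (50,97) to (304,54).

Run:
```python
from m import *
np.set_printoptions(precision=4,suppress=True)
c=load('w3.png')
cen(c,(0,0,150),(180,50,255),.031,300)
L=plane(c,[[50,97],[304,54.5]],.003); d=L[1]-L[0]; print('line',L,np.degrees(np.arctan2(d[0],-d[1])))
print('matcorner',plane(c,[[413,103]],.003))
# dark foot outer ring: non-blue hull
h=cv2.cvtColor(c['image'],cv2.COLOR_RGB2HSV)
m=cv2.inRange(h,(0,0,0),(180,110,255)); m[:, :300]=0; m[:,405:]=0; m[98:]=0
cs=max(cv2.findContours(m,cv2.RETR_EXTERNAL,cv2.CHAIN_APPROX_NONE)[0],key=len); H=cv2.convexHull(cs)[:,0]
# held spacer: top z = 0.1725+ .0035
print('held');cen(c,(0,0,130),(180,40,255),.1765,1500)
```

```text
5933 [355.7  38.1] [ 0.6352 -0.1267  0.031 ] size 0.06645337 0.08440193 boxc [ 0.6363 -0.1264] longang 82.20177
1297 [175.9  74.1] [0.6045 0.0318 0.031 ] size 0.23903339 0.004194006 boxc [0.6049 0.0365] longang -81.572716
3094 [ 21.  102.7] [0.5833 0.1831 0.031 ] size 0.0574191 0.06904627 boxc [0.5853 0.1892] longang 8.610412
3822 [254.7 223.5] [ 0.4628 -0.0383  0.031 ] size 0.058374405 0.09697509 boxc [ 0.4662 -0.0381] longang 89.99284
506 [254.5 281.4] [ 0.3972 -0.0381  0.031 ] size 0.06431767 0.013260543 boxc [ 0.3957 -0.0381] longang -89.99697
line [[ 0.5883  0.1708  0.003 ]
 [ 0.6248 -0.0857  0.003 ]] 8.096652444135726
matcorner [[ 0.5807 -0.1981  0.003 ]]
held
6870 [353.6  44.2] [ 0.604  -0.082   0.1765] size 0.042579886 0.03933996 boxc [ 0.6027 -0.0822] longang -88.16894
3109 [ 21.1 102.6] [0.5806 0.0727 0.1765] size 0.028758084 0.034735013 boxc [0.5816 0.0757] longang 8.286965
4279 [252.1 223.3] [ 0.5202 -0.0371  0.1765] size 0.029303908 0.051070467 boxc [ 0.5218 -0.0371] longang 89.992775
```

Run:
```python
from m import *
np.set_printoptions(precision=4,suppress=True)
c=load('w3.png')
for t in (180,205,225,240):
  b=[x for x in blobs(c,(0,0,t),(180,60,255),1500) if x[1][0]>330]
  for a,ce,m in b:
    H=cv2.convexHull(cv2.findContours(m.astype(np.uint8),cv2.RETR_EXTERNAL,cv2.CHAIN_APPROX_NONE)[0][0])
    W=plane(c,H[:,0],.031)[:,:2].astype(np.float32); (x,y),r=cv2.minEnclosingCircle(W); print(t,a,x,y,2*r,cv2.fitEllipse(W))
print(plane(c,[[360,42.5]],.031),plane(c,[[353.5,47]],.01))
```

```text
180 5766 0.6308485865592957 -0.12588301301002502 0.08496859669685364 ((0.6349408030509949, -0.12694518268108368), (0.06974963843822479, 0.08664906024932861), 167.8120880126953)
205 3931 0.6328755617141724 -0.12629945576190948 0.06789309531450272 ((0.6335426568984985, -0.12704351544380188), (0.059165988117456436, 0.0681367740035057), 169.52047729492188)
225 3656 0.6328011155128479 -0.12957726418972015 0.060898419469594955 ((0.6332517266273499, -0.12983781099319458), (0.05866922810673714, 0.06059245020151138), 163.6090545654297)
240 3611 0.6327349543571472 -0.12961922585964203 0.06030374765396118 ((0.6333873271942139, -0.12990203499794006), (0.05802130326628685, 0.06037608161568642), 160.38441467285156)
[[ 0.6316 -0.1307  0.031 ]] [[ 0.6312 -0.1314  0.01  ]]
```

>>> move_arm:
  moves: "0.3 0.3 0 0 0 0 0;0.6 0.6 0 0 0 0 0;0.9 0.9 0 0 0 0 0;0.9 0.9 0 0 0 0 0;0.9 0.9 0 0 0 0 0"

```text
time: 6.4
position: [0.5967, -0.1284, 0.1731]
tool_rot: [1.0, 0.0, -0.002, -0.001]
ft_force: [0.1, 1.4, -2.7]
grip_width: 0.0493
grip_force: 30.0
```

>>> move_arm:
  moves: "0.15 0 0.2 0 0 0 0;0.33 0 0.5 0 0 0 0;0.33 0 0.9 0 0 0 0;0.33 0 0.9 0 0 0 0;0.33 0 0.9 0 0 0 0;0.33 0 0.9 0 0 0 0"

```text
time: 7.0
position: [0.6313, -0.1291, 0.0864]
tool_rot: [1.0, 0.001, 0.001, 0.0]
ft_force: [0.1, 0.3, -2.8]
grip_width: 0.0493
grip_force: 30.0
```

```bash
python3 -c "
from h import *
p=[]
for i in range(4): robot.camera('wrist'); p.append(robot.get_obs()['position'])
print(np.mean(p,0),np.std(p,0))"
```

```text
[ 0.63181671 -0.12970805  0.08687622] [8.94542256e-05 1.45658162e-04 1.51025573e-04]
```

>>> move_arm:
  moves: "0 0 0.2 0 0 0 0;0 0 0.35 0 0 0 0;0 0 0.39 0 0 0 0;0 0 0.41 0 0 0 0;0 0 0.41 0 0 0 0"

```text
time: 7.7
position: [0.6298, -0.1293, 0.0456]
tool_rot: [1.0, 0.0, -0.001, -0.0]
ft_force: [-5.4, 1.1, 10.5]
grip_width: 0.0495
grip_force: 30.0
```

>>> move_arm:
  moves: "0 0 0 0 0 0 0.7;0 0 0 0 0 0 0.8;0 0 0 0 0 0 0.8;0 0 0 0 0 0 0.8;0 0 -0.1 0 0 0 0.8;0 0 -0.3 0 0 0 0.8;0 0 -0.7 0 0 0 0.8;0 0 -1 0 0 0 0.8;0 0 -1 0 0 0 0.8"

```text
time: 8.6
position: [0.6344, -0.1308, 0.1493]
tool_rot: [1.0, 0.0, 0.005, 0.002]
ft_force: [0.9, -0.4, 0.6]
grip_width: 0.0695
grip_force: 0.0
```

>>> move_arm:
  moves: "-0.4 0 -0.2 0 0 0 1;-0.8 0 -0.4 0 0 0 1;-0.9 0 -0.6 0 0 0 1;-0.9 0 -0.6 0 0 0 1;-0.9 0 -0.6 0 0 0 1"

```text
time: 9.1
position: [0.5416, -0.1299, 0.2036]
tool_rot: [1.0, 0.0, 0.001, 0.0]
ft_force: [-0.0, 0.6, 0.4]
grip_width: 0.0868
grip_force: 0.0
```

Run:
```python
from m import *
np.set_printoptions(precision=4,suppress=True)
c=snap('wrist','w4.png');o=robot.get_obs();print(o['time'],o['position'],o['tool_rot'])
for t in (150,200,230):
  for a,ce,m in blobs(c,(0,0,t),(180,60,255),800):
    if abs(ce[1]-100)>120: continue
    H=cv2.convexHull(cv2.findContours(m.astype(np.uint8),cv2.RETR_EXTERNAL,cv2.CHAIN_APPROX_NONE)[0][0])
    W=plane(c,H[:,0],.049)[:,:2].astype(np.float32); (x,y),r=cv2.minEnclosingCircle(W); print(t,a,ce,x,y,2*r,cv2.fitEllipse(W))
```

```text
9.15 [ 0.5416 -0.1298  0.203 ] [1.     0.0003 0.0002 0.    ]
150 7029 [232.7291  88.5056] 0.6115911602973938 -0.019390158355236053 0.3037637770175934 ((0.6151149272918701, -0.021485954523086548), (0.11902804672718048, 0.30466192960739136), 8.1326322555542)
200 5599 [222.7194  84.9432] 0.6235607266426086 -0.01353549212217331 0.29667481780052185 ((0.6109758019447327, -0.017373360693454742), (0.10341526567935944, 0.3076258897781372), 13.45862102508545)
230 5209 [220.9933  84.6166] 0.6166948676109314 -0.012677961029112339 0.29217955470085144 ((0.6037454009056091, -0.01055619865655899), (0.11409532278776169, 0.3137463927268982), 16.23363494873047)
```

View pics/w4.png

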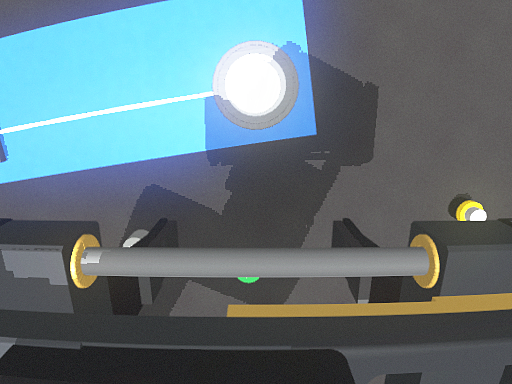

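The spacer disc (255,85) is concentric with the anvil outline (256,85). Next is red.

>>> move_arm:
  moves: "-0.4 0.35 0 0 0 0 1;-0.8 0.7 0 0 0 0 1;-1 0.95 0 0 0 0 1;-1 0.95 0 0 0 0 1"

```text
time: 9.55
position: [0.4391, -0.2276, 0.2022]
tool_rot: [1.0, -0.002, -0.001, -0.0]
ft_force: [0.9, 0.9, 0.5]
grip_width: 0.0875
grip_force: 0.0
```

>>> move_arm:
  moves: "-0.3 0.25 0.2 0 0 0 1;-0.47 0.4 0.5 0 0 0 1;-0.47 0.4 0.8 0 0 0 1;-0.47 0.4 0.8 0 0 0 1;-0.47 0.4 0.8 0 0 0 1;-0.47 0.4 0.8 0 0 0 1"

```text
time: 10.15
position: [0.3954, -0.265, 0.1242]
tool_rot: [1.0, 0.001, 0.001, 0.001]
ft_force: [0.7, -0.4, 0.7]
grip_width: 0.0873
grip_force: 0.0
```

Run:
```python
from m import *
np.set_printoptions(precision=4,suppress=True)
c=load('w4.png'); print(plane(c,[[255.5,85]],.049),plane(c,[[256,85]],.02))
c=snap('wrist','w5.png');o=robot.get_obs();print(o['time'],o['position'],o['tool_rot'])
cen(c,(0,130,60),(8,255,255),.018);cen(c,(172,130,60),(180,255,255),.018)
```

```text
[[ 0.6313 -0.1299  0.049 ]] [[ 0.6331 -0.1306  0.02  ]]
10.2 [ 0.3954 -0.265   0.1246] [1.     0.0009 0.001  0.001 ]
1012 [255.8 192.7] [ 0.3941 -0.2652  0.018 ] size 0.032458354 0.03622345 boxc [ 0.394  -0.2654] longang 0.08041964
```

>>> move_arm:
  moves: "-0.01 0 0.3 0 0 0 1;-0.01 0 0.6 0 0 0 1;-0.01 0 0.8 0 0 0 1;-0.01 0 0.9 0 0 0 1"

```text
time: 10.6
position: [0.3936, -0.2646, 0.0332]
tool_rot: [1.0, 0.001, 0.0, 0.0]
ft_force: [0.8, -0.9, 0.0]
grip_width: 0.0868
grip_force: 0.0
```

>>> move_arm:
  moves: "0 0 0.1 0 0 0 1;0 0 0.16 0 0 0 1;0 0 0.16 0 0 0 0;0 0 0.16 0 0 0 0;0 0 0.16 0 0 0 0;0 0 0.16 0 0 0 0;0 0 0.16 0 0 0 0;0 0 0.16 0 0 0 0;0 0 0.16 0 0 0 0;0 0 0.16 0 0 0 0;0 0 0.16 0 0 0 0;0 0 0.16 0 0 0 0"
  squeeze: 15

```text
time: 11.8
position: [0.393, -0.2647, 0.0176]
tool_rot: [1.0, 0.0, 0.0, 0.0]
ft_force: [0.2, -0.1, 0.8]
grip_width: 0.0315
grip_force: 15.0
```

>>> move_arm:
  moves: "0 0 -0.2 0 0 0 0;0 0 -0.6 0 0 0 0;0 0 -1 0 0 0 0;0 0 -1 0 0 0 0;0 0 -1 0 0 0 0;0 0 -1 0 0 0 0"

```text
time: 12.4
position: [0.3923, -0.264, 0.1167]
tool_rot: [1.0, 0.0, -0.001, -0.001]
ft_force: [0.8, 0.4, -0.7]
grip_width: 0.0317
grip_force: 15.0
```

>>> move_arm:
  moves: "0.35 -0.2 0 0 0 0 0;0.7 -0.4 0 0 0 0 0;1 -0.6 0 0 0 0 0;1 -0.6 0 0 0 0 0"

```text
time: 12.8
position: [0.4955, -0.2025, 0.1158]
tool_rot: [1.0, 0.002, 0.0, -0.001]
ft_force: [-0.5, -0.5, -1.2]
grip_width: 0.0315
grip_force: 15.0
```

>>> move_arm:
  moves: "0.35 -0.2 0 0 0 0 0;0.7 -0.4 0 0 0 0 0;1 -0.6 0 0 0 0 0;1 -0.6 0 0 0 0 0"

```text
time: 13.2
position: [0.5953, -0.1427, 0.1158]
tool_rot: [1.0, 0.002, 0.0, -0.0]
ft_force: [-0.2, 0.5, -1.3]
grip_width: 0.0314
grip_force: 15.0
```

>>> move_arm:
  moves: "0.2 -0.1 0 0 0 0 0;0.38 -0.15 0.1 0 0 0 0;0.38 -0.15 0.3 0 0 0 0;0.38 -0.15 0.3 0 0 0 0;0.38 -0.15 0.3 0 0 0 0;0.38 -0.15 0.3 0 0 0 0"

```text
time: 13.8
position: [0.6301, -0.1302, 0.0876]
tool_rot: [1.0, -0.0, -0.0, -0.0]
ft_force: [-0.4, -0.5, -1.0]
grip_width: 0.0315
grip_force: 15.0
```

```bash
python3 -c "
from h import *
p=[]
for i in range(3): robot.camera('wrist'); p.append(robot.get_obs()['position'])
print(np.mean(p,0),np.std(p,0))"
```

```text
[ 0.63076675 -0.13014565  0.0882171 ] [1.55886811e-04 6.17502638e-05 1.44637703e-04]
```

>>> move_arm:
  moves: "0 0 0.1 0 0 0 0;0 0 0.18 0 0 0 0;0 0 0.2 0 0 0 0;0 0 0.21 0 0 0 0;0 0 0.21 0 0 0 0"

```text
time: 14.45
position: [0.6299, -0.1292, 0.0666]
tool_rot: [1.0, 0.0, -0.001, -0.0]
ft_force: [-1.9, 0.3, 4.5]
grip_width: 0.0314
grip_force: 15.0
```

>>> move_arm:
  moves: "0 0 0 0 0 0 0.6;0 0 0 0 0 0 0.6;0 0 0 0 0 0 0.6;0 0 0 0 0 0 0.6;0 0 -0.1 0 0 0 0.6;0 0 -0.3 0 0 0 0.6;0 0 -0.7 0 0 0 0.6;0 0 -1 0 0 0 0.6;0 0 -1 0 0 0 0.6"

```text
time: 15.35
position: [0.6344, -0.1308, 0.1726]
tool_rot: [1.0, 0.0, 0.005, 0.002]
ft_force: [0.8, -0.7, 0.5]
grip_width: 0.0523
grip_force: 0.0
```

>>> move_arm:
  moves: "-0.4 0 -0.1 0 0 0 1;-0.8 0 -0.2 0 0 0 1;-0.9 0 -0.3 0 0 0 1;-0.9 0 -0.3 0 0 0 1;-0.9 0 -0.3 0 0 0 1"

```text
time: 15.85
position: [0.5423, -0.1302, 0.1971]
tool_rot: [1.0, 0.0, 0.001, 0.001]
ft_force: [0.2, 0.2, -0.7]
grip_width: 0.0824
grip_force: 0.0
```

Run:
```python
from m import *
np.set_printoptions(precision=4,suppress=True)
c=snap('wrist','w6.png');o=robot.get_obs();print(o['time'],o['position'],o['tool_rot'])
cen(c,(0,130,60),(8,255,255),.068);cen(c,(172,130,60),(180,255,255),.068)
im=cv2.resize(c['image'][20:200,150:390],None,fx=2.5,fy=2.5); cv2.imwrite('pics/w6c.png',im[:,:,::-1])
```

```text
15.9 [ 0.5425 -0.1301  0.1967] [1.     0.0002 0.0011 0.0004]
```

View pics/w6c.png

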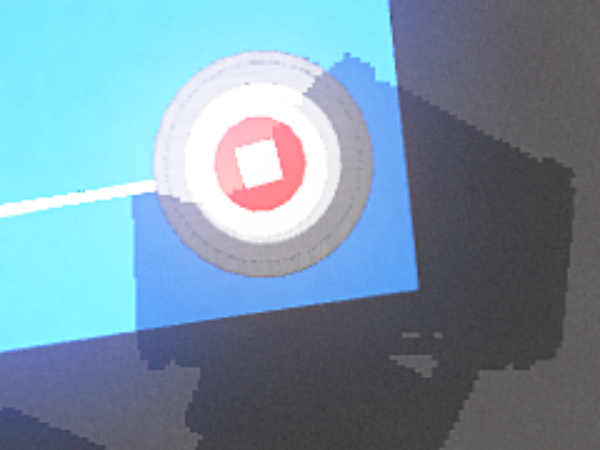

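Red (260,163) sits concentric on the spacer (263,163) and anvil (264,163) in the crop. Next, brass.

>>> move_arm:
  moves: "-0.2 -0.5 0 0 0 0 1;-0.43 -1 0 0 0 0 1"

```text
time: 16.1
position: [0.5034, -0.0379, 0.1959]
tool_rot: [1.0, -0.001, 0.001, 0.0]
ft_force: [0.2, 1.4, -0.1]
grip_width: 0.0868
grip_force: 0.0
```

>>> move_arm:
  moves: "-0.2 -0.5 0 0 0 0 1;-0.43 -1 0 0 0 0 1"

```text
time: 16.3
position: [0.463, 0.0557, 0.196]
tool_rot: [1.0, -0.0, 0.001, -0.0]
ft_force: [0.7, 1.0, -0.2]
grip_width: 0.0872
grip_force: 0.0
```

>>> move_arm:
  moves: "-0.2 -0.5 0 0 0 0 1;-0.43 -1 0 0 0 0 1"

```text
time: 16.5
position: [0.4237, 0.1482, 0.1962]
tool_rot: [1.0, 0.0, 0.001, -0.0]
ft_force: [0.3, 0.0, 0.4]
grip_width: 0.0868
grip_force: 0.0
```

>>> move_arm:
  moves: "-0.1 -0.5 0 0 0 0 1;-0.2 -1 0 0 0 0 1;-0.2 -1 0 0 0 0 1;-0.2 -1 0 0 0 0 1"

```text
time: 16.9
position: [0.4031, 0.2478, 0.1961]
tool_rot: [1.0, 0.002, 0.0, 0.0]
ft_force: [0.9, 0.1, 0.0]
grip_width: 0.0868
grip_force: 0.0
```

Run:
```python
from m import *
np.set_printoptions(precision=4,suppress=True)
c=snap('wrist','w7.png');o=robot.get_obs();print(o['time'],o['position'],o['tool_rot'])
for s in (70,110,140): print(s);cen(c,(15,s,80),(35,255,255),.02,600)
```

```text
16.95 [0.4033 0.2465 0.196 ] [ 1.      0.0012 -0.      0.0002]
70
6655 [152.3  40.2] [0.5369 0.3496 0.02  ] size 0.0807504 0.098823324 boxc [0.5339 0.352 ] longang 88.41882
1984 [234.1 150.2] [0.4282 0.2702 0.02  ] size 0.0600555 0.036662456 boxc [0.4279 0.2703] longang -83.36557
3956 [167.6 216.3] [0.3544 0.345  0.02  ] size 0.096294925 0.080619216 boxc [0.3546 0.3474] longang -87.7552
807 [ 84.  260.7] [0.2974 0.4502 0.02  ] size 0.07518234 0.034413304 boxc [0.2965 0.4514] longang -13.465929
828 [425.2 260.9] [0.2991 0.0456 0.02  ] size 0.03421848 0.07542894 boxc [0.2983 0.0443] longang 12.4117365
1259 [166.2 296.1] [0.2519 0.3546 0.02  ] size 0.05744497 0.052738763 boxc [0.2495 0.3514] longang -4.528847
3972 [376.6 306.1] [0.2378 0.0974 0.02  ] size 0.37009177 0.025487961 boxc [0.237  0.0966] longang -89.722374
110
719 [153.9  38. ] [0.5389 0.3479 0.02  ] size 0.06592293 0.047840796 boxc [0.5407 0.3488] longang -63.469208
1978 [234.  150.3] [0.4281 0.2702 0.02  ] size 0.05991056 0.036595855 boxc [0.4279 0.2703] longang -83.657875
1424 [162.4 220.4] [0.3495 0.3512 0.02  ] size 0.074844345 0.063202776 boxc [0.3486 0.3519] longang -89.679085
749 [ 83.8 260.8] [0.2973 0.4504 0.02  ] size 0.07402217 0.03410632 boxc [0.2962 0.4518] longang -11.801943
801 [425.2 260.8] [0.2993 0.0456 0.02  ] size 0.034175735 0.074680395 boxc [0.2984 0.0443] longang 12.411738
3870 [378.  306.3] [0.2375 0.0956 0.02  ] size 0.3688613 0.025352014 boxc [0.2372 0.096 ] longang -89.730484
140
1924 [234.1 150.3] [0.4281 0.2702 0.02  ] size 0.059499003 0.036088 boxc [0.4278 0.2702] longang -83.69669
646 [ 83.8 260.7] [0.2974 0.4505 0.02  ] size 0.073839664 0.032351524 boxc [0.2963 0.4517] longang -13.357648
680 [425.2 260.8] [0.2993 0.0456 0.02  ] size 0.032401226 0.073930755 boxc [0.2982 0.0444] longang 13.819854
3585 [377.3 306.2] [0.2377 0.0965 0.02  ] size 0.36875764 0.02357548 boxc [0.2347 0.0961] longang -88.835655
```

View pics/w7.png

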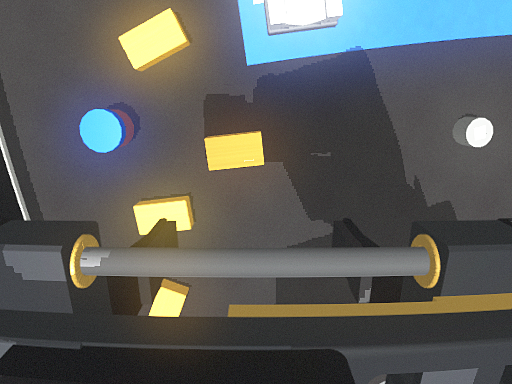

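Brass is at (234,150), giving (0.428,0.270) with a measured size of 60×36 mm and a yaw of 6.5°. The mat's yaw is 8.2°. I'll grip it across its long dimension (60 mm).

>>> move_arm:
  moves: "0.25 -0.24 0.2 0 0 -0.07 1;0.25 -0.24 0.6 0 0 -0.07 1;0.25 -0.24 0.9 0 0 -0.07 1;0.25 -0.24 0.9 0 0 -0.07 1;0.25 -0.24 0.9 0 0 -0.07 1"

```text
time: 17.45
position: [0.4284, 0.2688, 0.1063]
tool_rot: [0.999, 0.054, -0.001, 0.0]
ft_force: [-0.5, -0.7, 1.0]
grip_width: 0.0868
grip_force: 0.0
```

>>> move_arm:
  moves: "0 0 0.3 0 0 0 1;0 0 0.6 0 0 0 1;0 0 0.6 0 0 0 1;0 0 0.6 0 0 0 1;0 0 0.6 0 0 0 1"

```text
time: 17.95
position: [0.4293, 0.2704, 0.0486]
tool_rot: [0.998, 0.055, 0.002, -0.001]
ft_force: [0.6, -0.5, 0.3]
grip_width: 0.087
grip_force: 0.0
```

Run:
```python
from m import *
np.set_printoptions(precision=4,suppress=True)
c=snap('wrist','w8.png');o=robot.get_obs();print(o['time'],o['position'],o['tool_rot'],R.from_quat(o['tool_rot']).as_matrix()[:,0])
cen(c,(15,110,80),(35,255,255),.02,600)
```

```text
18.0 [0.4292 0.2704 0.0485] [ 0.9985  0.0551  0.002  -0.0006] [0.9939 0.1101 0.004 ]
7189 [135.7  31.9] [0.5318 0.3472 0.02  ] size 0.07257881 0.038148936 boxc [0.5293 0.3468] longang -85.74876
5221 [255.9 220.5] [0.4323 0.2709 0.02  ] size 0.059482872 0.034439895 boxc [0.4318 0.2709] longang -83.67009
770 [ 83.7 260.9] [0.3916 0.3791 0.02  ] size 0.040634405 0.018199211 boxc [0.391  0.3798] longang -7.261785
773 [425.4 260.8] [0.4162 0.1581 0.02  ] size 0.018151054 0.040625576 boxc [0.4157 0.1574] longang 19.915396
854 [160.  301.4] [0.3679 0.3281 0.02  ] size 0.027243925 0.027838776 boxc [0.3697 0.332 ] longang 7.5238566
3788 [377.7 306.2] [0.3798 0.1823 0.02  ] size 0.20195611 0.013452181 boxc [0.3784 0.1822] longang -82.938034
```

>>> move_arm:
  moves: "0 0 0.2 0 0 0 1;0 0 0.34 0 0 0 1;0 0 0.34 0 0 0 1;0 0 0.34 0 0 0 0;0 0 0.34 0 0 0 0;0 0 0.34 0 0 0 0;0 0 0.34 0 0 0 0;0 0 0.34 0 0 0 0;0 0 0.34 0 0 0 0;0 0 0.34 0 0 0 0;0 0 0.34 0 0 0 0;0 0 0.34 0 0 0 0"
  squeeze: 40

```text
time: 19.2
position: [0.428, 0.27, 0.0131]
tool_rot: [0.998, 0.055, 0.0, 0.0]
ft_force: [-0.9, -2.1, 5.1]
grip_width: 0.0596
grip_force: 40.0
```

>>> move_arm:
  moves: "0 0 -0.2 0 0 0 0;0 0 -0.6 0 0 0 0;0 0 -1 0 0 0 0;0 0 -1 0 0 0 0;0 0 -1 0 0 0 0;0 0 -1 0 0 0 0"

```text
time: 19.8
position: [0.4261, 0.2695, 0.111]
tool_rot: [0.998, 0.055, -0.002, 0.001]
ft_force: [0.1, -0.0, -5.1]
grip_width: 0.0595
grip_force: 40.0
```

Run:
```python
from m import *
o=robot.get_obs();p=o['position'];M=R.from_quat(o['tool_rot']).as_matrix();print(p,o['grip_width'])
print(M.T@(np.array([.6075,.040,p[2]])-p)*10, np.degrees(np.arctan2(M[1,0],M[0,0])))
```

```text
[0.42607527 0.26952142 0.11095028] 0.05950199139972531
[ 1.55029079  2.48114543 -0.0041479 ] 6.325952280140486
```

>>> move_arm:
  moves: "0.3 0.4 0 0 0 0 0;0.6 0.8 0 0 0 0 0;0.75 1 0 0 0 0 0;0.75 1 0 0 0 0 0"

```text
time: 20.2
position: [0.516, 0.1761, 0.1105]
tool_rot: [0.999, 0.053, 0.0, 0.0]
ft_force: [-0.2, 0.3, -3.4]
grip_width: 0.0594
grip_force: 40.0
```

>>> move_arm:
  moves: "0.3 0.4 0 0 0 0 0;0.6 0.8 0 0 0 0 0;0.75 1 0 0 0 0 0;0.75 1 0 0 0 0 0"

```text
time: 20.6
position: [0.6009, 0.0852, 0.1105]
tool_rot: [0.999, 0.053, 0.0, 0.0]
ft_force: [0.3, -0.1, -4.2]
grip_width: 0.0598
grip_force: 40.0
```

>>> move_arm:
  moves: "0.05 0.3 0 0 0 -0.02 0;0.05 0.48 0.2 0 0 -0.02 0;0.05 0.48 0.5 0 0 -0.02 0;0.05 0.48 0.5 0 0 -0.02 0;0.05 0.48 0.5 0 0 -0.02 0;0.05 0.48 0.5 0 0 -0.02 0"

```text
time: 21.2
position: [0.609, 0.0417, 0.063]
tool_rot: [0.997, 0.072, 0.0, -0.0]
ft_force: [-0.9, -0.2, -3.7]
grip_width: 0.0597
grip_force: 40.0
```

Run:
```python
from m import *
snap('wrist'); snap('wrist')
o=robot.get_obs();p=o['position'];M=R.from_quat(o['tool_rot']).as_matrix();print(p,o['grip_width'])
print(M.T@(np.array([.6075,.040,.0165])-p)*10, np.degrees(np.arctan2(M[1,0],M[0,0])))
```

```text
[0.60975804 0.04142664 0.06376196] 0.05983949651107014
[-0.02534863  0.01070705  0.47257325] 8.193426150632359
```

>>> move_arm:
  moves: "-0.02 0.01 0.25 0 0 0 0;-0.02 0.01 0.4 0 0 0 0;-0.02 0.01 0.45 0 0 0 0;-0.02 0.01 0.47 0 0 0 0;-0.02 0.01 0.48 0 0 0 0;-0.02 0.01 0.48 0 0 0 0"

```text
time: 21.9
position: [0.6061, 0.0398, 0.0161]
tool_rot: [0.997, 0.071, -0.001, -0.0]
ft_force: [-4.3, 0.7, 4.0]
grip_width: 0.0597
grip_force: 40.0
```

>>> move_arm:
  moves: "0 0 0 0 0 0 0.9;0 0 0 0 0 0 0.9;0 0 0 0 0 0 0.9;0 0 0 0 0 0 0.9;0 0 -0.1 0 0 0 0.9;0 0 -0.3 0 0 0 0.9;0 0 -0.7 0 0 0 0.9;0 0 -1 0 0 0 0.9;0 0 -1 0 0 0 0.9"

```text
time: 22.8
position: [0.6109, 0.0391, 0.1198]
tool_rot: [0.997, 0.071, 0.005, 0.001]
ft_force: [0.4, -0.3, 0.9]
grip_width: 0.0782
grip_force: 0.0
```

>>> move_arm:
  moves: "-0.4 0 -0.2 0 0 0 1;-0.8 0 -0.5 0 0 0 1;-0.8 0 -0.9 0 0 0 1;-0.8 0 -0.9 0 0 0 1;-0.8 0 -0.9 0 0 0 1"

```text
time: 23.3
position: [0.5285, 0.028, 0.2055]
tool_rot: [0.997, 0.071, 0.001, 0.0]
ft_force: [-0.3, 1.0, -0.5]
grip_width: 0.0868
grip_force: 0.0
```

Run:
```python
from m import *
np.set_printoptions(precision=4,suppress=True)
c=snap('wrist','w9.png');o=robot.get_obs();p=o['position'];M=R.from_quat(o['tool_rot']).as_matrix();print(o['time'],p,np.degrees(np.arctan2(M[1,0],M[0,0])))
cen(c,(15,110,80),(35,255,255),.023,600)
print('to green',M.T@(np.array([.4235,-.122,.2])-p)*10)
```

```text
23.35 [0.5279 0.0281 0.2044] 8.128193387261037
793 [ 84.  260.7] [0.3929 0.2173 0.023 ] size 0.0758433 0.033702362 boxc [0.3917 0.2182] longang -3.9110425
790 [425.1 260.7] [ 0.4509 -0.1907  0.023 ] size 0.03472398 0.076043285 boxc [ 0.4502 -0.1923] longang 20.212389
3865 [378.1 306.3] [ 0.3817 -0.149   0.023 ] size 0.375923 0.025873555 boxc [ 0.3813 -0.1487] longang -81.93504
to green [-1.2458  1.338   0.0441]
```

View pics/w9.png

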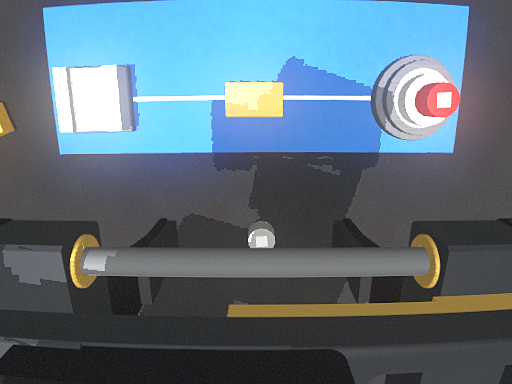

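Brass (254,99) lies on the white line between the V-anvil and the anvil, aligned with it. Grey is undisturbed. Next, green.

>>> move_arm:
  moves: "-0.3 0.4 0 0 0 0 1;-0.6 0.8 0 0 0 0 1;-0.6 0.9 0 0 0 0 1;-0.6 0.9 0 0 0 0 1"

```text
time: 23.75
position: [0.4814, -0.0709, 0.2034]
tool_rot: [0.998, 0.069, -0.001, -0.0]
ft_force: [-0.2, -0.4, -0.3]
grip_width: 0.0869
grip_force: 0.0
```

>>> move_arm:
  moves: "-0.4 0.3 0 0 0 0 1;-0.64 0.44 0.3 0 0 0 1;-0.64 0.44 0.7 0 0 0 1;-0.64 0.44 0.8 0 0 0 1;-0.64 0.44 0.8 0 0 0 1;-0.64 0.44 0.8 0 0 0 1"

```text
time: 24.35
position: [0.4256, -0.1217, 0.1249]
tool_rot: [0.997, 0.072, 0.0, 0.0]
ft_force: [0.7, 0.2, 0.9]
grip_width: 0.0867
grip_force: 0.0
```

Run:
```python
from m import *
np.set_printoptions(precision=4,suppress=True)
c=load('w9.png'); print('brass',plane(c,[[254,99.5]],.023))
b=plane(c,[[225,82],[283,82],[283,117],[225,117]],.023);print(b)
c=snap('wrist','w10.png');o=robot.get_obs();p=o['position'];M=R.from_quat(o['tool_rot']).as_matrix();print(o['time'],p,np.degrees(np.arctan2(M[1,0],M[0,0])))
cen(c,(45,60,50),(85,255,255),.022,100)
```

```text
brass [[0.6048 0.0402 0.023 ]]
[[0.6178 0.0719 0.023 ]
 [0.6262 0.0135 0.023 ]
 [0.5915 0.0078 0.023 ]
 [0.583  0.0676 0.023 ]]
24.4 [ 0.4258 -0.122   0.1254] 8.217580483489455
1037 [254.9 191.2] [ 0.4266 -0.121   0.022 ] size 0.031517632 0.036877938 boxc [ 0.4265 -0.1213] longang 1.3237723
```

>>> move_arm:
  moves: "0 0 0.3 0 0 0 1;0 0 0.6 0 0 0 1;0 0 0.8 0 0 0 1;0 0 0.9 0 0 0 1"

```text
time: 24.8
position: [0.4252, -0.1221, 0.0343]
tool_rot: [0.997, 0.071, 0.0, 0.0]
ft_force: [-0.1, 0.5, 1.0]
grip_width: 0.0869
grip_force: 0.0
```

>>> move_arm:
  moves: "0 0 0.1 0 0 0 1;0 0 0.17 0 0 0 1;0 0 0.17 0 0 0 0;0 0 0.17 0 0 0 0;0 0 0.17 0 0 0 0;0 0 0.17 0 0 0 0;0 0 0.17 0 0 0 0;0 0 0.17 0 0 0 0;0 0 0.17 0 0 0 0;0 0 0.17 0 0 0 0;0 0 0.17 0 0 0 0;0 0 0.17 0 0 0 0"
  squeeze: 15

```text
time: 26.0
position: [0.4243, -0.1221, 0.0176]
tool_rot: [0.997, 0.071, -0.0, 0.0]
ft_force: [0.4, -0.7, 1.1]
grip_width: 0.0318
grip_force: 15.0
```

>>> move_arm:
  moves: "0 0 -0.2 0 0 0 0;0 0 -0.6 0 0 0 0;0 0 -1 0 0 0 0;0 0 -1 0 0 0 0;0 0 -1 0 0 0 0;0 0 -1 0 0 0 0"

```text
time: 26.6
position: [0.4235, -0.1217, 0.1168]
tool_rot: [0.997, 0.071, -0.001, -0.001]
ft_force: [0.2, -1.3, -1.1]
grip_width: 0.0315
grip_force: 15.0
```

Run:
```python
from m import *
o=robot.get_obs();p=o['position'];M=R.from_quat(o['tool_rot']).as_matrix();print(p,o['grip_width'])
t=np.array([.6055+.0545*np.cos(.143),.040+.0545*np.sin(.143),p[2]]);print(t,M.T@(t-p)*10)
```

```text
[ 0.42349506 -0.12168451  0.11676913] 0.03154734639006518
[0.65944371 0.04776697 0.11676913] [ 2.57532247e+00 -1.34397369e+00 -2.43986646e-03]
```

>>> move_arm:
  moves: "0.3 -0.2 0 0 0 0 0;0.6 -0.4 0 0 0 0 0;0.9 -0.6 0 0 0 0 0;0.9 -0.6 0 0 0 0 0"

```text
time: 27.0
position: [0.5075, -0.0479, 0.116]
tool_rot: [0.997, 0.073, 0.001, -0.0]
ft_force: [0.5, 0.0, -0.1]
grip_width: 0.0314
grip_force: 15.0
```

>>> move_arm:
  moves: "0.3 -0.2 0 0 0 0 0;0.6 -0.4 0 0 0 0 0;0.9 -0.6 0 0 0 0 0;0.9 -0.6 0 0 0 0 0"

```text
time: 27.4
position: [0.5879, 0.024, 0.1159]
tool_rot: [0.997, 0.072, 0.001, -0.0]
ft_force: [-0.4, 0.2, -1.1]
grip_width: 0.0313
grip_force: 15.0
```

>>> move_arm:
  moves: "0.4 -0.1 0 0 0 0 0;0.76 -0.14 0 0 0 0 0;0.76 -0.14 0.3 0 0 0 0;0.76 -0.14 0.5 0 0 0 0;0.76 -0.14 0.5 0 0 0 0;0.76 -0.14 0.5 0 0 0 0;0.76 -0.14 0.5 0 0 0 0"

```text
time: 28.1
position: [0.6588, 0.0461, 0.0681]
tool_rot: [0.998, 0.071, 0.0, 0.0]
ft_force: [0.3, -0.6, 0.4]
grip_width: 0.0316
grip_force: 15.0
```

Run:
```python
from m import *
snap('wrist','w11.png')
o=robot.get_obs();p=o['position'];M=R.from_quat(o['tool_rot']).as_matrix();print(p,o['grip_width'])
print(M.T@(np.array([.6594,.0475,.021])-p)*10, np.degrees(np.arctan2(M[1,0],M[0,0])))
```

```text
[0.6592281  0.04620947 0.06859474] 0.03148321558629602
[ 0.00275945 -0.01274815  0.47594673] 8.102212268388582
```

>>> move_arm:
  moves: "0 0 0.25 0 0 0 0;0 0 0.4 0 0 0 0;0 0 0.45 0 0 0 0;0 0 0.47 0 0 0 0;0 0 0.48 0 0 0 0;0 0 0.48 0 0 0 0"

```text
time: 28.75
position: [0.6588, 0.0468, 0.0206]
tool_rot: [0.997, 0.071, 0.0, 0.0]
ft_force: [-1.5, 0.0, 2.2]
grip_width: 0.0311
grip_force: 15.0
```

>>> move_arm:
  moves: "0 0 0 0 0 0 0.6;0 0 0 0 0 0 0.6;0 0 0 0 0 0 0.6;0 0 0 0 0 0 0.6;0 0 -0.1 0 0 0 0.6;0 0 -0.3 0 0 0 0.6;0 0 -0.7 0 0 0 0.6;0 0 -1 0 0 0 0.6;0 0 -1 0 0 0 0.6"

```text
time: 29.65
position: [0.6626, 0.0465, 0.1255]
tool_rot: [0.997, 0.071, 0.006, 0.001]
ft_force: [0.8, -0.3, 0.2]
grip_width: 0.0522
grip_force: 0.0
```

>>> move_arm:
  moves: "-0.4 0 -0.2 0 0 0 1;-0.8 0 -0.5 0 0 0 1;-1 0 -0.9 0 0 0 1;-1 0 -0.9 0 0 0 1;-1 0 -0.9 0 0 0 1"

```text
time: 30.15
position: [0.56, 0.0325, 0.2106]
tool_rot: [0.997, 0.071, 0.001, 0.0]
ft_force: [1.0, 0.8, 0.1]
grip_width: 0.083
grip_force: 0.0
```

Run:
```python
from m import *
np.set_printoptions(precision=4,suppress=True)
c=snap('wrist','w12.png');o=robot.get_obs();print(o['time'],o['position'])
snap('scene','s2.png')
cen(c,(45,60,50),(85,255,255),.026,100)
```

```text
30.2 [0.5599 0.0326 0.2095]
565 [254.5  76.4] [0.6593 0.0475 0.026 ] size 0.029648898 0.030476253 boxc [0.659  0.0475] longang 8.148929
```

View pics/w12.png

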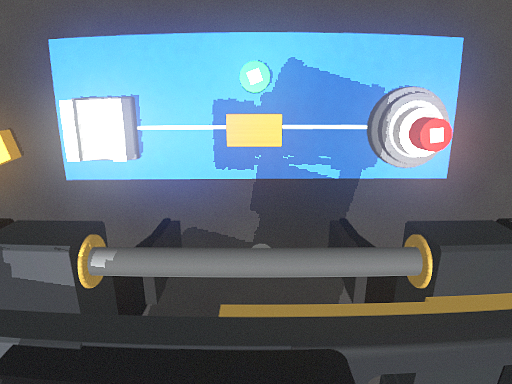

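View pics/s2.png

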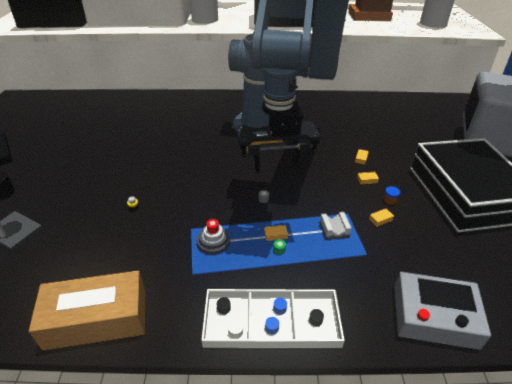

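Brass (254,130), green (255,76) and the red/spacer stack at (412,128) are all as wanted. Grey, the objective and the jar haven't moved in the scene view. I'll check the brass-to-green distance, then hand in.

Run:
```python
from m import *
c=load('w12.png'); b=plane(c,[[254,130]],.023)[0]; d=np.hypot(*(b[:2]-[.6593,.0475])); print(b,d)
if .046<d<.062: print(robot.hand_in())
```

```text
[0.60518812 0.040331   0.023     ] 0.0545847091271548
the job is handed in; nothing more can be done
None
```

The job is handed in after about 30 s of the 102 s allowed: the spacer and red specimen are stacked centrally on the round anvil, brass lies aligned on the white line at the middle, green stands about 55 mm behind it centre to centre (about 21 mm gap), everything is released, and the bystanders look unmoved; no verdict came back.

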